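Hold the hidden clamp bolt while the casting is clamped for scanning

TASK

Lift the fork-shaped aluminium casting straight up out of the green mould, stand it astride the bolt's shank on its seat in the scanning fixture, between the steel anvil plate and the yellow clamp washer, and let go of it. Then reach down into the narrow gap behind the blue bracket, grip the hidden hexagonal bolt head and keep it from turning, so that the running nut pushes the washer up tight on the casting. Finish while still gripping the bolt head, with everything at a standstill; leave the spray can, the black marker and the white gauge where they are.

Things in the scene. Friction and masses are not known exactly. Their poses are not given: they have to be found in the camera images.
- casting_center (a point): Centre of the loose aluminium casting (0.1 to 0.2 kg): an upright plate 14 mm thick (its x), 90 tall (z, up), 60 wide (y; top 20 mm only 44 wide). Two 18 mm wide legs point down, the slot between them 24 wide, 36 deep, open at the foot. This point is half-way up, 45 above the foot. It starts upright in the mould, upper 56 mm out, same yaw; grasp its top from above across its thickness.
- mould: Green open mould block, fixed: 80 (x) by 130 (y) by 46 tall, origin at the centre of its underside on the table. Its cavity is 18 (x) by 64 (y), its floor 12 mm above the table.
- fixture: Fixed fixture on a black disc (300 mm diameter, 12 thick, centre x=-30). Origin at table level under the anvil. In its frame (z up, mm), all centred on y=0: steel anvil plate x -4..4, 80 wide, top z=88; blue bracket, upright plate x 46..54, 120 wide, top z=95; grey nut runner, 50 diameter, x -155..-80, top z=95; the bolt runs level along x at y=0, z=70 through all of them, shank 16 diameter.
- slot (a point): Middle of the casting's seat (fixture frame x=-15, y=0, z=45 mm; same axes). The place lies between the anvil's face x=-4 and the round yellow washer (44 mm diameter, top z=92, face at x=-26): 22 mm wide for the 14 mm casting. Its feet stand on the seat (70 long in y), thickness along x, legs astride the shank (25 mm above the seat).
- gap (a point): Middle of the mouth of the gap behind the blue bracket (fixture frame x=77, y=0, z=95 mm; same axes), level with the bracket's top. The gap is 46 mm wide: x=54 (bracket) to x=100 (rear wall, top z=66), 120 long in y, floor z=16, open above and at its ends. The bolt head is 25 mm below this point.
- bolt: Hexagonal steel bolt head, 24 mm across flats, 28 across corners, 14 long; origin at its centre (fixture frame x=76, y=0, z=70). Its axis is the fixture's x (level); its frame spins. A bushing (x 54..66) separates it from the bracket. It turns at 1.4 rad/s (0.04 N m) until gripped from above, across the fixture's y; any head angle will do. Tight, it must resist 0.1 N m.
- nut (a joint): Angle of the nut (rad) turned all the time by the nut runner; grows at about 1.4 rad/s while the bolt turns with it, about 0.9 rad/s while the bolt head is held, and stops when the clamp is tight and the head is still held.
- clamp (a joint): How far the yellow washer has moved towards the anvil (m): 0 at the start, grows 0.0015 m per radian that the nut turns relative to the bolt, so only while the bolt head is held (about 6 s in all); about 0.008 when it is tight on the casting. It cannot be pushed by hand.
- spray: Bystander: upright spray can with blue label, 52 diameter, 130 tall, origin at its underside; leave alone.
- marker: Bystander: black marker cone, 48 diameter, 34 tall, origin at its underside; leave alone.
- gauge: Bystander: white ceramic gauge with a ball-like top, 44 diameter, 66 tall, origin at its underside; leave alone.
Things that resemble listed ones, but are neither listed nor needed, are in the scene too. Of the things shaped like the part that bears casting_center, the aluminium one is meant.

How it is judged:
By the outcome, as a careful person would: the job done as asked, in the order asked, and still so for the second after the job is handed in, while the arm keeps its last pose, push and grip.
It also fails if it takes over 67 s, if anything falls off the work surface, if the arm or the gripper's body presses on something with over 40 N, if the wrist force passes 120 N, or if a joint passes its speed limit or range.

ROBOT

A 6-joint arm with a two-finger parallel gripper is mounted at the origin on the work surface. World frame = base frame: x ahead of the robot, y to its left, z up, the work surface at z = 0. Lengths are in mm, angles in rad, forces in N, time in s.
With the tool pointing down it reaches from about 250 to 850 mm from the base axis. Payload 12.5 kg.
Tool frame: the origin (TCP) lies between the finger pads; the fingertips stand 11 mm ahead of it and the grasp point (between the pads) lies 8 mm behind it; x points along the fingers, y is the direction in which the jaws open and shut, and the axes are right-handed (so a half turn about x gives the same grasp; the last joint's range is limited). The gripper opens to 93 mm and grips with 3 to 60 N. Pads are 15 mm wide; open, the fingers measure 128 mm over their backs; the gripper's body (75 mm by 188 mm) begins 65 mm behind the grasp point.
Start: joints at [-1.34, 0.351, 1.652, -0, 1.139, -0.085], TCP at [170.836, -522.78, 229.633] pointing down, gripper open.
Joint ranges: [-2.75, 2.75], [-0.79, 2.1], [0.01, 2.65], [-1.57, 4.71], [0.07, 3.14], [-2.87, 2.87]. Speed limits (rad/s): [2.22, 2.22, 2.79, 3.14, 3.14, 3.14].

INTERFACE

Orientations are given as a unit quaternion [x, y, z, w].
In Python, from station import telemetry, vision, r gives the robot as it stands.
- The arm moves only by the shell command python3 -m pendant 'ROWS'. ROWS is JSON, a list of rows, each an object of numbers: "jaw": the closure, from -1 (fully open) to 1 (shut); "x", "y", "z": the shift along the world's x, y, z in mm; "turn": the turn about the world's z in degrees. In form: [{"jaw": .., "x": .., "y": .., "z": .., "turn": ..}, ...]. A call has 1 to 12 rows; each row shifts and turns the commanded pose from where the row before left it; what a row does not reach is not made up. A row lasts 1/10 s, in which the tool goes at most 50 mm and 8.59 degrees, less where a joint would pass 70% of its speed; a pose out of reach is approached as far as the arm can. A call is refused whole if a number of a shift passes 50 or a number of a turn 8.59, either way. A call with a gripper value outside its range is refused whole. The fingers move at their own pace and stop on an object; the grip force is fixed at half the most. Time passes only in rows, so rows that do not move let the fingers close. It gives the time, the measured TCP pose, the force and the opening at its end, in the units of the state.
- telemetry.observe(): the state, without advancing time (a new reading comes with each control period).
- vision.camera(name): name is "scene" or "top" or "wrist"; returns the picture (420x560x3 uint8, blue, green, red); there is no depth.
- vision.calibration(name): a dict with "fov_y" (degrees; the focal length in pixels is half the picture's height over the tangent of half this angle, whatever the lens; pixels are square), "cx", "cy" (the principal point, pixels), "distortion" ([k1, k2, p1, p2, k3] as OpenCV has them; the pictures are not rectified), "cam_to_world" (4x4, takes a point from camera to world coordinates). Camera axes: x right, y down, z forward; pixel columns grow to the right and rows downward; lengths in mm; the calibration is good to about 2 mm. A picture is of the moment at which its call begins: read the wrist's pose just before it. calibration takes no time and is no camera call; for the wrist camera it gives the pose at the moment of the call.
- r.sign_off(): hands the job in, once; it reports no verdict.
The state is a dict: "time_s": time; "q": joint angles; "joint_velocities": joint speeds; "joint_torque": joint torques, N m; "tcp_pos": TCP position; "eef_rot": TCP orientation; "ft_force": force on the tool from outside, world axes, zero at the start; "wrist_torque": the same for the moment, N m; "opening": finger opening in mm.
Only numpy, scipy, OpenCV 4.12 (cv2) and the standard library are available. Lean on these libraries where they do the work, as an engineer would, in place of code of your own. Each camera call takes 0.05 s, during which the arm holds its last target. There are 200 camera calls.

## Working session

There is one attempt and no reset: what is moved stays moved. The work goes in short steps, Python scripts to look and compute and a shell command to move; the robot and the scene stay as the last step left them, time stands still between calls to the robot, and variables do not carry over. Pictures are saved under pics/ and viewed, about 8 in all and at most 12, crops included, and the job is handed in when it is done.

```bash
ls && mkdir -p pics
python3 - <<'E'
from station import telemetry, vision, r
import cv2,numpy as np
s=telemetry.observe();print(s)
for n in ("scene","top"):
    c=vision.calibration(n);print(n,c)
    cv2.imwrite(f"pics/{n}0.png",vision.camera(n))
E
```

```text
pics
{'time_s': 0.0, 'q': array([-1.33962413e+00,  3.51268257e-01,  1.65242162e+00,  2.45985934e-05,
        1.13909802e+00, -8.46023541e-02]), 'joint_velocities': array([-1.39304269e-03, -8.61506821e-05,  6.69930987e-04, -9.89301750e-04,
       -4.00131006e-04, -1.26206701e-03]), 'joint_torque': array([ 8.09072426e-04, -4.97323430e+01, -2.85255200e+01,  6.99178479e-02,
        2.55944242e-02, -1.10908350e-04]), 'tcp_pos': array([ 170.75662344, -522.47278145,  229.08482338]), 'eef_rot': array([-0.69828894, -0.1115983 ,  0.69833507, -0.11075425]), 'ft_force': array([-0.74840927,  0.2676728 ,  0.35163516]), 'wrist_torque': array([-0.02201649, -0.0220709 , -0.01381596]), 'opening': 92.95834528693527}
scene {'fov_y': 50.162382235490796, 'cx': 281.11844091276254, 'cy': 202.48499360953835, 'distortion': array([-0.03983815,  0.        ,  0.        ,  0.        ,  0.        ]), 'cam_to_world': array([[ 8.15682364e-01,  4.88207074e-01, -3.10348407e-01,
         8.72295118e+02],
       [ 5.78419686e-01, -6.97214654e-01,  4.23464748e-01,
        -3.21415768e+02],
       [-9.64097194e-03, -5.24924355e-01, -8.51094280e-01,
         8.68253016e+02],
       [ 0.00000000e+00,  0.00000000e+00,  0.00000000e+00,
         1.00000000e+00]])}
top {'fov_y': 52.97907738842527, 'cx': 279.22007538087644, 'cy': 209.20740191318288, 'distortion': array([0.01475535, 0.        , 0.        , 0.        , 0.        ]), 'cam_to_world': array([[-2.00720725e-02, -9.93251434e-01,  1.14230907e-01,
         5.06411184e+02],
       [-9.99688144e-01,  1.82406325e-02, -1.70556164e-02,
         6.59312414e+01],
       [ 1.48568714e-02, -1.14537625e-01, -9.93307810e-01,
         9.77509053e+02],
       [ 0.00000000e+00,  0.00000000e+00,  0.00000000e+00,
         1.00000000e+00]])}
```

View pics/top0.png

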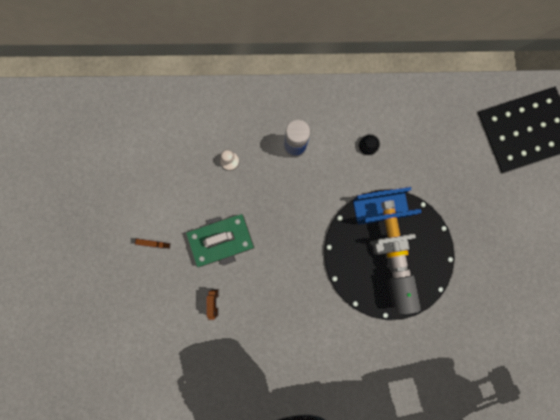

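View pics/scene0.png

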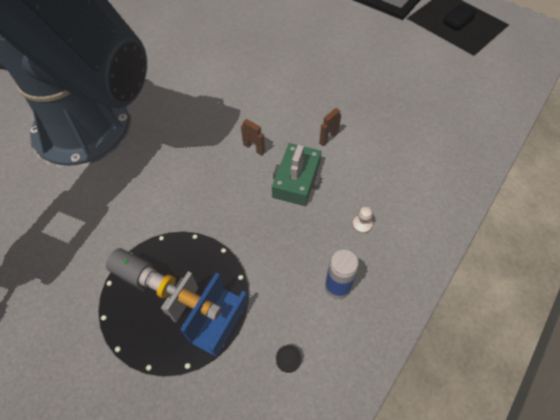

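Top picture: the mould is at about (220,240) with the casting upright in it. The fixture disc is at (390,254), with the bracket on the far side at (383,205) and the runner on the near side at (405,293). The scene view also shows brown decoy forks near the mould. Next I'll measure.

```bash
cat > h.py <<'E'
import numpy as np, cv2
from station import telemetry, vision, r
def ray(c,px):
    f=210/np.tan(np.radians(c["fov_y"])/2)
    K=np.array([[f,0,c["cx"]],[0,f,c["cy"]],[0,0,1]])
    u=cv2.undistortPoints(np.array(px,float).reshape(-1,1,2),K,np.array(c["distortion"])).reshape(-1,2)
    T=c["cam_to_world"]; return T[:3,3], np.c_[u,np.ones(len(u))]@T[:3,:3].T
def onz(c,px,z):
    o,d=ray(c,px); return o+d*((z-o[2])/d[:,2])[:,None]
def proj(c,P):
    f=210/np.tan(np.radians(c["fov_y"])/2)
    K=np.array([[f,0,c["cx"]],[0,f,c["cy"]],[0,0,1]])
    T=np.linalg.inv(c["cam_to_world"])
    return cv2.projectPoints(np.array(P,float).reshape(-1,3),cv2.Rodrigues(T[:3,:3])[0],T[:3,3],K,np.array(c["distortion"]))[0].reshape(-1,2)
E
python3 - <<'E'
from h import *
im=cv2.imread("pics/top0.png");c=vision.calibration("top")
hsv=cv2.cvtColor(im,cv2.COLOR_BGR2HSV)
# disc dots -> circle at z=12
g=cv2.cvtColor(im,cv2.COLOR_BGR2GRAY)
m=cv2.inRange(hsv,(0,0,120),(180,90,255)); n,l,st,ce=cv2.connectedComponentsWithStats(m)
d=[ce[i] for i in range(1,n) if 4<st[i,4]<50 and 45<np.hypot(*(ce[i]-[390,254]))<72]
P=onz(c,d,12)[:,:2]
A=np.c_[2*P,np.ones(len(P))];s=np.linalg.lstsq(A,(P**2).sum(1),rcond=None)[0];R=np.sqrt(s[2]+s[:2]@s[:2])
print("disc",s[:2],R,np.hypot(*(P-s[:2]).T),len(P))
ang=np.degrees(np.arctan2(*(P-s[:2]).T[::-1]));print("dot ang",np.sort(ang))
# green
m=cv2.inRange(hsv,(50,80,40),(95,255,255));cs=max(cv2.findContours(m,0,2)[0],key=cv2.contourArea)
rc=cv2.minAreaRect(cs);b=cv2.boxPoints(rc);w=onz(c,b,46);print("mould",w[:,:2].mean(0),rc,w[:,:2])
# casting bright in mould
m=cv2.inRange(hsv,(0,0,130),(180,70,255));m2=np.zeros_like(m);m2[225:255,198:237]=m[225:255,198:237]
n,l,st,ce=cv2.connectedComponentsWithStats(m2);print(st,ce)
k=1+np.argmax(st[1:,4]);q=np.argwhere(l==k)[:,::-1].astype(np.float32);rc=cv2.minAreaRect(q);print("cast",rc,onz(c,[rc[0]],102))
w=onz(c,cv2.boxPoints(rc),102);print(w)
z=np.hstack([cv2.resize(im[170:330,310:470],(500,500),interpolation=2),cv2.resize(im[205:285,180:260][:, :],(300,300),interpolation=2).repeat(1,0)[:300] if 0 else cv2.copyMakeBorder(cv2.resize(im[205:285,180:260],(300,300),interpolation=2),0,200,0,0,0)])
cv2.imwrite("pics/z1.png",z)
E
```

```text
disc [ 516.44841271 -198.64458726] 137.05668455686447 [136.37152675 135.06412746 138.95317678 136.83979743 141.16120129
 139.17802288 143.06293065 112.53043081 141.44981338 143.30932975] 10
dot ang [-157.06015743 -127.84372411  -98.38874579  -68.69323238  -38.46525378
   54.09808088   84.83831494  115.25401157  144.75144654  173.89709775]
mould [547.77183288 183.23418008] ((219.2000274658203, 240.10003662109375), (36.366188049316406, 59.134586334228516), 71.56504821777344) [[566.36171476 257.59371331]
 [605.48345129 133.84885761]
 [528.71518777 109.33325834]
 [490.52697772 232.16089107]]
[[     0      0    560    420 235015]
 [   198    225      1      1      1]
 [   206    232     26     14    184]] [[279.54855222 209.47749293]
 [198.         225.        ]
 [217.92934783 238.16304348]]
cast ((217.88931274414062, 238.0806884765625), (7.190257549285889, 26.855178833007812), 72.34988403320312) [[549.27410897 179.05525904 102.        ]]
[[548.50547909 207.69535158 102.        ]
 [564.33792884 154.78035155 102.        ]
 [550.04580941 150.36493472 102.        ]
 [534.29008884 203.20046782 102.        ]]
```

View pics/z1.png

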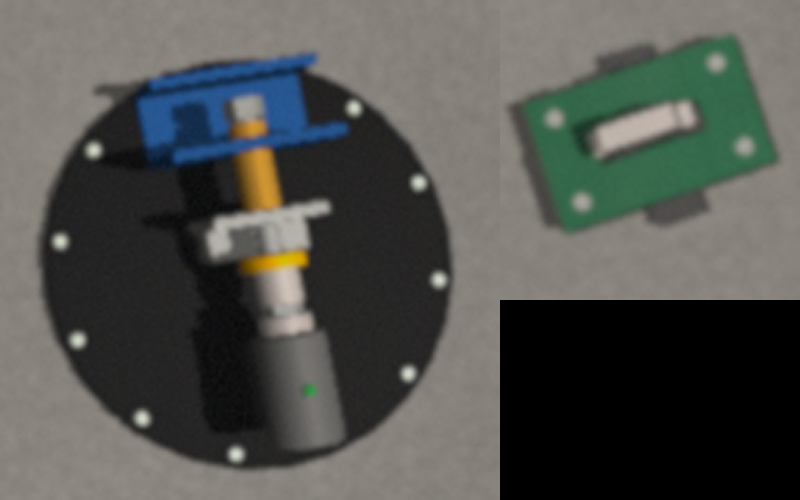

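Run:
```python
from h import *
from scipy.spatial.transform import Rotation as R
im=cv2.imread("pics/top0.png");c=vision.calibration("top")
hsv=cv2.cvtColor(im,cv2.COLOR_BGR2HSV)
m=cv2.inRange(hsv,(0,0,120),(180,90,255)); n,l,st,ce=cv2.connectedComponentsWithStats(m)
d=[ce[i] for i in range(1,n) if 4<st[i,4]<50 and 58<np.hypot(*(ce[i]-[390,254]))<72]
P=onz(c,d,12)[:,:2]
for k in range(2):
    A=np.c_[2*P,np.ones(len(P))];s=np.linalg.lstsq(A,(P**2).sum(1),rcond=None)[0];e=np.hypot(*(P-s[:2]).T)
    print("disc",s[:2],e.round(1)); P=P[abs(e-np.median(e))<6]
print("ang",np.sort(np.degrees(np.arctan2(*(P-s[:2]).T[::-1]))).round(1))
f=lambda p:(310+p[0]/3.125,170+p[1]/3.125)
for nm,pp,z in (("bracket",[(175,155),(347,128)],95),("rear",[(150,85),(315,60)],66)):
    w=onz(c,[f(p) for p in pp],z)[:,:2];v=w[0]-w[1];print(nm,w.mean(0),np.hypot(*v),np.degrees(np.arctan2(-v[0],v[1])))
p=[((x-500)/3.75+180,y/3.75+205) for x,y in [(716,62),(745,146),(582,202),(554,118)]]
w=onz(c,p,46)[:,:2];v=(w[3]+w[2]-w[0]-w[1]);print("mould",w.mean(0),np.degrees(np.arctan2(-v[0],v[1])))
T=R.from_quat(telemetry.observe()["eef_rot"]).as_matrix();print(T.round(3))
# casting on scene view is a check
print(vision.calibration("wrist"))
```

```text
disc [ 512.00241254 -200.34235765] [138.9 139.1 139.1 139.  138.9 138.9 139.  138.9 139.1]
disc [ 512.00241254 -200.34235765] [138.9 139.1 139.1 139.  138.9 138.9 139.  138.9 139.1]
ang [-126.8  -96.7  -66.7  -36.8   53.    83.1  113.3  143.1  173. ]
bracket [ 590.58073009 -190.33649084] 118.45470828788933 7.843778417704426
rear [ 642.34566172 -181.19873111] 117.92247682800951 7.616816853625315
mould [547.39662841 181.98407313] 17.991249073127133
[[-0.     0.311 -0.951]
 [ 0.001 -0.951 -0.311]
 [-1.    -0.001 -0.   ]]
{'fov_y': 59.04429204469768, 'cx': 280.3282702864684, 'cy': 208.4589190916118, 'distortion': array([-0.05973004,  0.        ,  0.        ,  0.        ,  0.        ]), 'cam_to_world': array([[ 3.10122214e-01, -9.14900749e-01, -2.58419877e-01,
         2.43097676e+02],
       [-9.50696114e-01, -2.98746596e-01, -8.32308224e-02,
        -4.99732424e+02],
       [-1.05411690e-03,  2.71490500e-01, -9.62440542e-01,
         3.83861488e+02],
       [ 0.00000000e+00,  0.00000000e+00,  0.00000000e+00,
         1.00000000e+00]])}
```

```bash
python3 -m pendant '[{"x":23.5,"y":44,"turn":8},{"x":23.5,"y":44,"turn":8},{"x":23.5,"y":44,"turn":8},{"x":23.5,"y":44,"turn":8},{"x":23.5,"y":44,"turn":8},{"x":23.5,"y":44,"turn":8},{"x":23.5,"y":44,"turn":8},{"x":23.5,"y":44,"turn":8},{"x":23.5,"y":44,"turn":8},{"x":23.5,"y":44,"turn":8},{"x":23.5,"y":44,"turn":8},{"x":23.5,"y":44,"turn":2}]'
python3 -m pendant '[{"x":23.8,"y":44},{"x":23.8,"y":44},{"x":23.8,"y":44},{"x":23.8,"y":44},{},{},{}]'
python3 - <<'E'
from h import *
from scipy.spatial.transform import Rotation as R
s=telemetry.observe();T=R.from_quat(s["eef_rot"]).as_matrix();print(s["tcp_pos"],s["q"],T.round(3),np.degrees(np.arctan2(T[1,1],T[0,1])))
c=vision.calibration("wrist");im=vision.camera("wrist");cv2.imwrite("pics/w1.png",im)
np.save("w1.npy",c,allow_pickle=True)
E
```

```text
[ 170.77928336 -522.51989973  229.16793277] [-1.33960799e+00  3.51180089e-01  1.65233000e+00  3.46154808e-05
  1.13908088e+00 -8.45794851e-02] [[-0.     0.311 -0.951]
 [ 0.001 -0.951 -0.311]
 [-1.    -0.001 -0.   ]] -71.90866419690113validation failed for argument at $[0]...
validation failed for argument at $[0]...
```

View pics/w1.png

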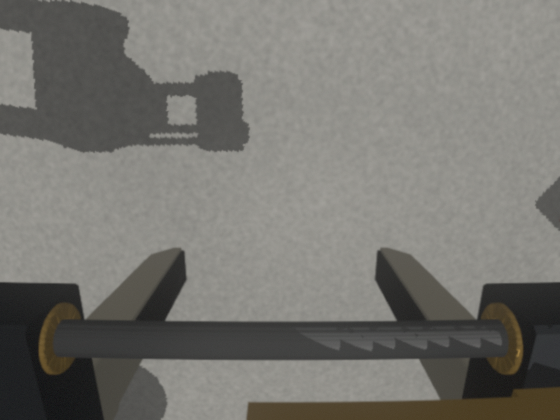

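The moves were refused because every row needs all its keys, so the arm hasn't moved. The picture shows only the fingers and bare table. I'll resend with full rows.

```bash
python3 -m pendant '[{"jaw":-1,"x":23.5,"y":44,"z":0,"turn":8},{"jaw":-1,"x":23.5,"y":44,"z":0,"turn":8},{"jaw":-1,"x":23.5,"y":44,"z":0,"turn":8},{"jaw":-1,"x":23.5,"y":44,"z":0,"turn":8},{"jaw":-1,"x":23.5,"y":44,"z":0,"turn":8},{"jaw":-1,"x":23.5,"y":44,"z":0,"turn":8},{"jaw":-1,"x":23.5,"y":44,"z":0,"turn":8},{"jaw":-1,"x":23.5,"y":44,"z":0,"turn":8},{"jaw":-1,"x":23.5,"y":44,"z":0,"turn":8},{"jaw":-1,"x":23.5,"y":44,"z":0,"turn":8},{"jaw":-1,"x":23.5,"y":44,"z":0,"turn":8},{"jaw":-1,"x":23.5,"y":44,"z":0,"turn":2}]'
```

```text
time_s: 1.35
tcp_pos: [453.4, 7.4, 229.7]
eef_rot: [0.414, 0.573, -0.414, 0.574]
ft_force: [0.7, -0.6, 0.6]
opening: 93.1
```

```bash
python3 -m pendant '[{"jaw":-1,"x":23.5,"y":43,"z":-7,"turn":0},{"jaw":-1,"x":23.5,"y":43,"z":-7,"turn":0},{"jaw":-1,"x":23.5,"y":43,"z":-7,"turn":0},{"jaw":-1,"x":23.5,"y":43,"z":-7,"turn":0},{"jaw":-1,"x":0,"y":0,"z":0,"turn":0},{"jaw":-1,"x":0,"y":0,"z":0,"turn":0},{"jaw":-1,"x":0,"y":0,"z":0,"turn":0}]'
cat > look.py <<'E'
import sys
from h import *
from scipy.spatial.transform import Rotation as R
s=telemetry.observe();T=R.from_quat(s["eef_rot"]).as_matrix();print(s["time_s"],s["tcp_pos"].round(1),s["q"].round(2),T[:,0].round(3),"jaw ang",np.degrees(np.arctan2(T[1,1],T[0,1])).round(2),s["ft_force"].round(1),s["opening"].round(1))
c=vision.calibration("wrist");im=vision.camera("wrist");cv2.imwrite(f"pics/{sys.argv[1]}.png",im)
import pickle;pickle.dump(c,open(f"{sys.argv[1]}.pkl","wb"))
E
python3 look.py w2
```

```text
time_s: 2.05
tcp_pos: [546.5, 176.4, 201.7]
eef_rot: [0.415, 0.572, -0.415, 0.572]
ft_force: [-0.9, -0.7, 0.5]
opening: 93.2Traceback (most recent call last):
  File "look.py", line 4, in <module>
    s=telemetry.observe();T=R.from_quat(s["eef_rot"]).as_matrix();print(s["time_s"],s["tcp_pos"].round(1),s["q"].round(2),T[:,0].round(3),"jaw ang",np.degrees(np.arctan2(T[1,1],T[0,1])).round(2),s["ft_force"].round(1),s["opening"].round(1))
                                                                                                                                                                                                                          ^^^^^^^^^^^^^^^^^^
AttributeError: 'float' object has no attribute 'round'
```

```bash
sed -i 's/s\["opening"\].round(1)/round(s["opening"],1)/; s/,s=R/&/' look.py && sed -i 's/^from h import \*/from h import */' look.py && sed -i '1s/.*/import sys/' look.py && python3 look.py w2
```

```text
2.05 [546.5 176.4 201.7] [ 0.23  0.42  1.62 -0.    1.1  -0.08] [-0. -0. -1.] jaw ang 18.06 [-0.9 -0.7  0.5] 93.2
```

View pics/w2.png

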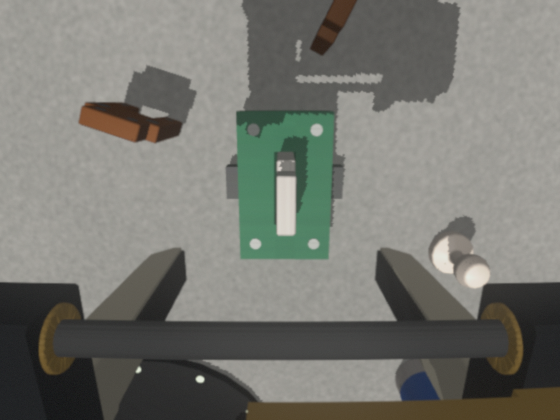

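Run:
```python
from h import *;import pickle
c=pickle.load(open("w2.pkl","rb"))
a=np.radians(18);ux=np.array([np.cos(a),np.sin(a)]);uy=np.array([-ux[1],ux[0]])
w=onz(c,[(253.5,130),(316.5,130),(313.5,244),(255,244)],46)[:,:2];v=w[2]+w[3]-w[0]-w[1];print("mould",w.mean(0),np.degrees(np.arctan2(v[0],-v[1])))
im=cv2.imread("pics/w2.png")
for y in (145,152,158,165,172,178,190,205,220,228,234,238): print(y,im[y,268:306:3].mean(1).astype(int))
C=w.mean(0)
for z,h in ((102,22),(82,30)):
  print(z,proj(c,[[*(C+ux*i*7+uy*j*h),z] for j in(-1,1) for i in (-1,1)]).round(1).tolist())
```

```text
mould [548.92909863 181.6577319 ] 17.845767781067607
145 [99 99 99 99 97 66 64 62 61 64 64 63 65]
152 [100  99  83  78  84  82  84  82  78  57  64  65  63]
158 [101 101  75  80  87  87  87  87  87  63  65  66  66]
165 [102 102  78 171 138 119 121 120 122  89  66  64  67]
172 [103 104  78  95  88  86  86  87  85  77  66  67  67]
178 [103 102  77 178 204 201 203 204 198 158  67  68  66]
190 [103 104  80 183 208 205 209 207 202 155  69  69  78]
205 [105 105  81 185 210 207 210 209 205 157  69  88 105]
220 [104 103  80 186 210 208 211 210 206 154 103 103 102]
228 [106 107 105 187 211 210 210 210 207 151 106 105 105]
234 [107 107 107 156 191 190 193 193 187 121 105 104 105]
238 [106 106 105 105 104 104 104 104 104 105 104 104 104]
102 [[275.7, 235.9], [294.9, 235.9], [275.5, 176.4], [295.7, 176.4]]
82 [[276.1, 236.8], [293.9, 236.8], [275.9, 160.7], [294.7, 160.7]]
```

Casting is at about (549.3, 182.8), and the yaw of 18° matches the jaw. Descending and gripping.

```bash
python3 -m pendant '[{"jaw":-1,"x":2.8,"y":6.4,"z":-20,"turn":0},{"jaw":-1,"x":0,"y":0,"z":-30,"turn":0},{"jaw":-1,"x":0,"y":0,"z":-30,"turn":0},{"jaw":-1,"x":0,"y":0,"z":-25,"turn":0},{"jaw":-1,"x":0,"y":0,"z":-12.7,"turn":0},{"jaw":0,"x":0,"y":0,"z":0,"turn":0},{"jaw":0.6,"x":0,"y":0,"z":0,"turn":0},{"jaw":1,"x":0,"y":0,"z":0,"turn":0},{"jaw":1,"x":0,"y":0,"z":0,"turn":0},{"jaw":1,"x":0,"y":0,"z":0,"turn":0},{"jaw":1,"x":0,"y":0,"z":0,"turn":0},{"jaw":1,"x":0,"y":0,"z":0,"turn":0}]'
python3 -m pendant '[{"jaw":1,"x":0,"y":0,"z":0,"turn":0},{"jaw":1,"x":0,"y":0,"z":0,"turn":0},{"jaw":1,"x":0,"y":0,"z":0,"turn":0}]'
```

```text
time_s: 3.3
tcp_pos: [549.7, 183.6, 84.1]
eef_rot: [0.415, 0.572, -0.415, 0.572]
ft_force: [-0.4, -0.2, 0.0]
opening: 41.6
time_s: 3.6
tcp_pos: [549.6, 183.6, 83.9]
eef_rot: [0.415, 0.572, -0.415, 0.572]
ft_force: [0.1, -0.6, -0.1]
opening: 17.6
```

```bash
python3 -m pendant '[{"jaw":1,"x":0,"y":0,"z":0,"turn":0},{"jaw":1,"x":0,"y":0,"z":0,"turn":0},{"jaw":1,"x":0,"y":0,"z":0,"turn":0},{"jaw":1,"x":0,"y":0,"z":0,"turn":0}]'
python3 -m pendant '[{"jaw":1,"x":0,"y":0,"z":5,"turn":0},{"jaw":1,"x":0,"y":0,"z":10,"turn":0},{"jaw":1,"x":0,"y":0,"z":20,"turn":0},{"jaw":1,"x":0,"y":0,"z":30,"turn":0},{"jaw":1,"x":0,"y":0,"z":40,"turn":0},{"jaw":1,"x":0,"y":0,"z":40,"turn":0},{"jaw":1,"x":0,"y":0,"z":10,"turn":0},{"jaw":1,"x":0,"y":0,"z":0,"turn":0}]'
```

```text
time_s: 4.0
tcp_pos: [549.6, 183.6, 83.9]
eef_rot: [0.415, 0.572, -0.415, 0.572]
ft_force: [-0.4, -0.4, -0.8]
opening: 13.7
time_s: 4.8
tcp_pos: [550.2, 183.8, 240.9]
eef_rot: [0.416, 0.572, -0.414, 0.573]
ft_force: [1.0, 0.5, -1.5]
opening: 13.7
```

```bash
python3 -m pendant '[{"jaw":1,"x":-1,"y":-25,"z":0,"turn":-1},{"jaw":1,"x":-1,"y":-44,"z":0,"turn":-1},{"jaw":1,"x":-1,"y":-45,"z":0,"turn":-1},{"jaw":1,"x":-1,"y":-45,"z":0,"turn":-1},{"jaw":1,"x":-1,"y":-45,"z":0,"turn":-1},{"jaw":1,"x":-1,"y":-45,"z":0,"turn":-1},{"jaw":1,"x":-1,"y":-45,"z":0,"turn":-1},{"jaw":1,"x":-1,"y":-45,"z":0,"turn":-1},{"jaw":1,"x":-1,"y":-45,"z":0,"turn":-1},{"jaw":1,"x":-1,"y":-40,"z":0,"turn":-1},{"jaw":1,"x":0,"y":-15,"z":0,"turn":0},{"jaw":1,"x":0,"y":0,"z":0,"turn":0}]'
python3 -m pendant '[{"jaw":1,"x":0,"y":0,"z":0,"turn":0},{"jaw":1,"x":0,"y":0,"z":0,"turn":0}]'
python3 look.py w3
```

```text
time_s: 6.0
tcp_pos: [538.9, -256.5, 237.2]
eef_rot: [0.464, 0.534, -0.464, 0.533]
ft_force: [0.5, 1.2, -1.4]
opening: 13.6
time_s: 6.2
tcp_pos: [539.7, -253.8, 238.5]
eef_rot: [0.463, 0.535, -0.463, 0.534]
ft_force: [0.8, -0.5, -0.1]
opening: 13.8
6.2 [ 539.7 -253.8  238.5] [-0.52  0.43  1.52  0.    1.2  -0.66] [-0.001  0.001 -1.   ] jaw ang 8.18 [ 0.8 -0.5 -0.1] 13.8
```

View pics/w3.png

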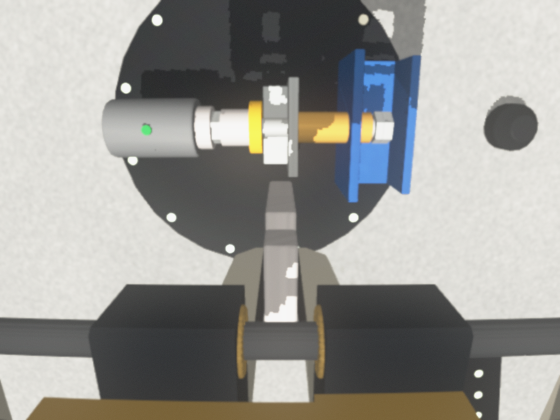

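Run:
```python
from h import *;import pickle
c=pickle.load(open("w3.pkl","rb"));im=cv2.imread("pics/w3.png");hsv=cv2.cvtColor(im,cv2.COLOR_BGR2HSV)
def rep(n,px,z):
    w=onz(c,px,z)[:,:2];v=w[0]-w[-1];print(n,w.mean(0).round(1),"len",np.hypot(*v).round(1),"yaw",np.degrees(np.arctan2(-v[0],v[1])).round(1));return w.mean(0)
b=cv2.inRange(hsv,(100,120,60),(125,255,255))
def lims(m,row,c0,c1):
    k=np.flatnonzero(m[row,c0:c1]);return (k.min()+c0,k.max()+c0) if len(k) else None
for r_ in (60,90,110,150,180,195): print("blue",r_,lims(b,r_,330,362),lims(b,r_,390,425))
y=cv2.inRange(hsv,(22,150,90),(34,255,255)); ys=np.argwhere(y[90:165,240:270]);print("yellow",ys.min(0)+[90,240],ys.max(0)+[90,240])
for r_ in (105,128,150): print("yel",r_,lims(y,r_,240,270))
g=cv2.cvtColor(im,6)
for r_ in (84,100,165,173): print("anv",r_,g[r_,280:304].tolist())
for C in (255,285,293.5):print("col",C,g[70:90,int(C)].tolist(),g[168:185,int(C)].tolist())
print("head",g[128,366:400].tolist())
T=telemetry.observe()["tcp_pos"];a=np.radians(8.2);ux=np.array([np.cos(a),np.sin(a)]);uy=np.array([-ux[1],ux[0]])
zf=T[2]-(83.9-12)
print("feet",proj(c,[[*(T[:2]+ux*i*7+uy*30),zf] for i in(-1,1)]).round(1).tolist())
for r_ in (184,188,195,215,240): print("cast",r_,g[r_,256:308].tolist()[::2])
# predicted fixture features with origin guess
O=np.array([541.7,-196.2])
a=np.radians(8.0);ux=np.array([np.cos(a),np.sin(a)]);uy=np.array([-ux[1],ux[0]])
F=lambda x,y,z:[*(O+ux*x+uy*y),z]
for n,p in dict(anvT=F(4,40,88),anvTl=F(-4,40,88),anvB=F(4,-40,88),anvBl=F(-4,-40,88),brT=F(46,60,95),brTr=F(54,60,95),brB=F(46,-60,95),wT=F(-26,0,92),wSideP=F(-26,22,70),wSideM=F(-26,-22,70),rearT=F(100,60,66),rearB=F(100,-60,66),headP=F(83,0,84)).items(): print(n,proj(c,[p])[0].round(1))
```

```text
blue 60 (np.int64(342), np.int64(361)) (np.int64(412), np.int64(419))
blue 90 (np.int64(353), np.int64(361)) (np.int64(390), np.int64(416))
blue 110 (np.int64(353), np.int64(360)) (np.int64(390), np.int64(415))
blue 150 (np.int64(350), np.int64(361)) (np.int64(405), np.int64(412))
blue 180 (np.int64(349), np.int64(361)) (np.int64(402), np.int64(409))
blue 195 (np.int64(348), np.int64(357)) None
yellow [105 249] [152 261]
yel 105 (np.int64(259), np.int64(259))
yel 128 (np.int64(250), np.int64(260))
yel 150 (np.int64(250), np.int64(261))
anv 84 [62, 61, 59, 61, 61, 62, 72, 90, 120, 151, 163, 164, 163, 161, 162, 163, 164, 155, 125, 81, 57, 54, 54, 55]
anv 100 [244, 244, 244, 244, 244, 243, 234, 175, 133, 150, 164, 164, 163, 160, 161, 163, 162, 148, 112, 74, 60, 60, 61, 62]
anv 165 [93, 91, 93, 91, 92, 92, 100, 111, 130, 155, 160, 160, 158, 158, 159, 159, 155, 137, 101, 85, 83, 84, 82, 83]
anv 173 [88, 88, 87, 87, 87, 87, 88, 100, 129, 153, 160, 158, 157, 157, 157, 159, 154, 134, 99, 84, 82, 83, 81, 82]
col 255 [52, 58, 68, 71, 71, 73, 73, 72, 73, 74, 69, 57, 56, 55, 54, 55, 56, 56, 58, 
[... 817 characters left out ...]
, 129, 128, 128, 129, 129, 128, 111, 81, 80, 81, 81, 79, 80, 79]
cast 195 [84, 82, 85, 85, 84, 86, 118, 127, 128, 128, 128, 128, 128, 128, 127, 127, 128, 128, 122, 90, 80, 80, 79, 79, 80, 79]
cast 215 [83, 83, 82, 82, 96, 157, 171, 172, 171, 171, 174, 175, 175, 176, 176, 175, 171, 175, 176, 166, 114, 78, 80, 80, 78, 80]
cast 240 [86, 86, 86, 87, 107, 122, 125, 125, 125, 126, 128, 127, 127, 129, 127, 127, 127, 126, 125, 125, 116, 87, 84, 84, 83, 84]
anvT [298.   75.7]
anvTl [287.8  75.7]
anvB [296.7 176.3]
anvBl [287.1 176.3]
brT [354.5  47.9]
brTr [365.  48.]
brB [347.1 201.7]
wT [259.9 127.8]
wSideP [261.1  99.6]
wSideM [261.6 152. ]
rearT [412.   54.1]
rearB [400.4 193.9]
headP [393. 128.]
```

```bash
python3 -m pendant '[{"jaw":1,"x":-3,"y":13,"z":0,"turn":0},{"jaw":1,"x":-4,"y":17,"z":0,"turn":0},{"jaw":1,"x":-4,"y":17,"z":0,"turn":0},{"jaw":1,"x":-1.9,"y":8.5,"z":0,"turn":0},{"jaw":1,"x":0,"y":0,"z":0,"turn":0},{"jaw":1,"x":0,"y":0,"z":0,"turn":0},{"jaw":1,"x":0,"y":0,"z":0,"turn":0},{"jaw":1,"x":0,"y":0,"z":0,"turn":0}]'
```

```text
time_s: 7.05
tcp_pos: [526.8, -200.3, 238.8]
eef_rot: [0.464, 0.534, -0.464, 0.534]
ft_force: [0.9, -0.3, -1.5]
opening: 13.7
```

```bash
python3 -m pendant '[{"jaw":1,"x":0,"y":2,"z":-10,"turn":0},{"jaw":1,"x":0,"y":0,"z":-20,"turn":0},{"jaw":1,"x":0,"y":0,"z":-20,"turn":0},{"jaw":1,"x":0,"y":0,"z":-10,"turn":0},{"jaw":1,"x":0,"y":0,"z":0,"turn":0},{"jaw":1,"x":0,"y":0,"z":0,"turn":0},{"jaw":1,"x":0,"y":0,"z":0,"turn":0}]'
python3 look.py w4
python3 - <<'E'
import cv2
from h import *
im=vision.camera("scene");cv2.imwrite("pics/s4.png",np.hstack([cv2.resize(im[230:350,100:250],(500,400),interpolation=2),cv2.resize(cv2.imread("pics/w4.png"),(300,225)).repeat(1,0)[:225] if 0 else cv2.copyMakeBorder(cv2.resize(cv2.imread("pics/w4.png")[60:300,160:360],(300,360)),0,40,0,0,0)]))
E
```

```text
time_s: 7.75
tcp_pos: [527.2, -198.1, 179.8]
eef_rot: [0.464, 0.534, -0.463, 0.535]
ft_force: [0.4, 0.3, -0.4]
opening: 13.8
7.75 [ 527.2 -198.1  179.8] [-0.44  0.43  1.67  0.    1.04 -0.58] [ 0.001 -0.001 -1.   ] jaw ang 8.09 [ 0.4  0.3 -0.4] 13.8
```

View pics/s4.png

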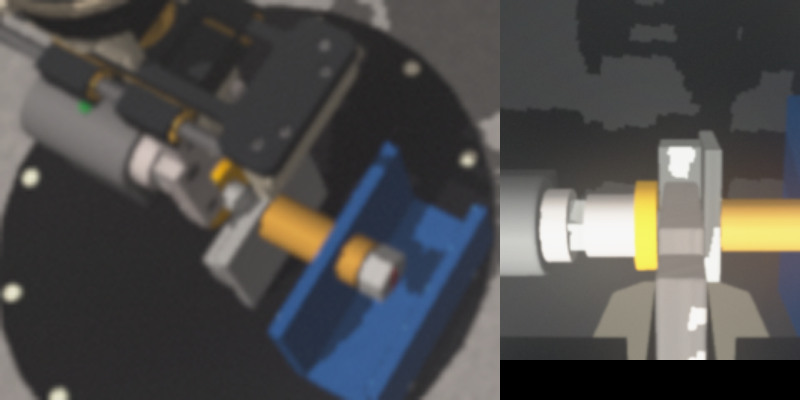

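Picture: the casting foot is lined up over the seat, between the yellow washer and the anvil. Lowering it.

```bash
python3 -m pendant '[{"jaw":1,"x":-0.3,"y":-0.2,"z":-10,"turn":0},{"jaw":1,"x":0,"y":0,"z":-10,"turn":0},{"jaw":1,"x":0,"y":0,"z":-10,"turn":0},{"jaw":1,"x":0,"y":0,"z":-10,"turn":0},{"jaw":1,"x":0,"y":0,"z":-10,"turn":0},{"jaw":1,"x":0,"y":0,"z":-5,"turn":0},{"jaw":1,"x":0,"y":0,"z":0,"turn":0},{"jaw":1,"x":0,"y":0,"z":0,"turn":0}]'
python3 -m pendant '[{"jaw":1,"x":0,"y":0,"z":-3,"turn":0},{"jaw":1,"x":0,"y":0,"z":-2,"turn":0},{"jaw":1,"x":0,"y":0,"z":-1,"turn":0},{"jaw":1,"x":0,"y":0,"z":0,"turn":0},{"jaw":1,"x":0,"y":0,"z":0,"turn":0}]'
```

```text
time_s: 8.65
tcp_pos: [526.6, -198.1, 124.1]
eef_rot: [0.463, 0.534, -0.463, 0.534]
ft_force: [-0.1, 0.4, -1.7]
opening: 13.7
time_s: 9.15
tcp_pos: [526.5, -198.1, 118.0]
eef_rot: [0.463, 0.534, -0.463, 0.534]
ft_force: [-0.1, -0.4, -0.6]
opening: 13.7
```

```bash
python3 -m pendant '[{"jaw":1,"x":0,"y":0,"z":-0.7,"turn":0},{"jaw":1,"x":0,"y":0,"z":0,"turn":0},{"jaw":1,"x":0,"y":0,"z":0,"turn":0}]'; python3 -m pendant '[{"jaw":1,"x":0,"y":0,"z":-0.7,"turn":0},{"jaw":1,"x":0,"y":0,"z":0,"turn":0},{"jaw":1,"x":0,"y":0,"z":0,"turn":0}]'
```

```text
time_s: 9.45
tcp_pos: [526.4, -198.1, 117.2]
eef_rot: [0.463, 0.534, -0.463, 0.534]
ft_force: [-0.6, -0.0, -0.8]
opening: 13.9
time_s: 9.75
tcp_pos: [526.6, -198.2, 116.8]
eef_rot: [0.464, 0.534, -0.463, 0.534]
ft_force: [-0.6, 0.4, 2.1]
opening: 13.8
```

```bash
python3 -m pendant '[{"jaw":0.5,"x":0,"y":0,"z":0,"turn":0},{"jaw":0,"x":0,"y":0,"z":0,"turn":0},{"jaw":-0.5,"x":0,"y":0,"z":0,"turn":0},{"jaw":-0.5,"x":0,"y":0,"z":0,"turn":0},{"jaw":-0.5,"x":0,"y":0,"z":0,"turn":0},{"jaw":-0.5,"x":0,"y":0,"z":5,"turn":0},{"jaw":-0.5,"x":0,"y":0,"z":15,"turn":0},{"jaw":-0.5,"x":0,"y":0,"z":30,"turn":0},{"jaw":-0.5,"x":0,"y":0,"z":35,"turn":0},{"jaw":-0.5,"x":0,"y":0,"z":30,"turn":0},{"jaw":-0.5,"x":0,"y":0,"z":0,"turn":0}]'
python3 look.py w5
python3 - <<'E'
from h import *;import pickle
im=vision.camera("scene")
cv2.imwrite("pics/s5.png",np.hstack([cv2.resize(im[230:350,100:250],(500,400),interpolation=2),cv2.copyMakeBorder(cv2.resize(cv2.imread("pics/w5.png")[60:300,160:360],(300,360)),0,40,0,0,0)]))
E
```

```text
time_s: 10.85
tcp_pos: [528.0, -198.8, 236.0]
eef_rot: [0.464, 0.532, -0.463, 0.536]
ft_force: [-0.0, 1.2, -0.2]
opening: 69.8
10.85 [ 528.  -198.8  236. ] [-0.44  0.37  1.61  0.    1.16 -0.58] [ 0.006 -0.003 -1.   ] jaw ang 8.1 [-0.   1.2 -0.2] 69.8
```

View pics/s5.png

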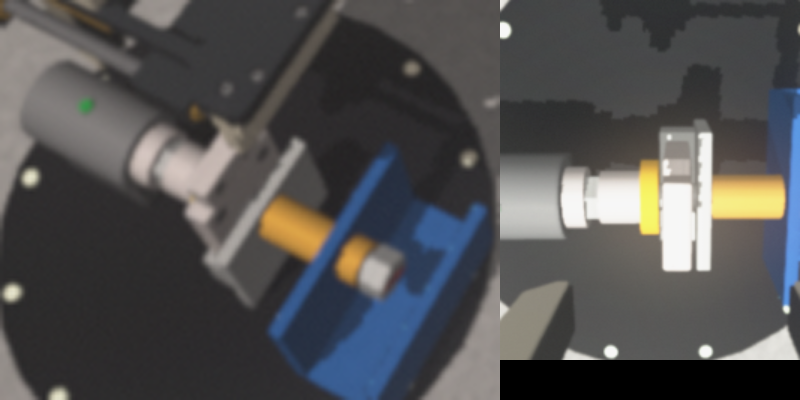

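Picture: the casting stands upright astride the shank, with space on both sides. Now turning the jaw across fixture y and going over the bolt head.

```bash
python3 -m pendant '[{"jaw":-0.5,"x":8,"y":1.2,"z":0,"turn":-8.2},{"jaw":-0.5,"x":8,"y":1.2,"z":0,"turn":-8.2},{"jaw":-0.5,"x":8,"y":1.2,"z":0,"turn":-8.2},{"jaw":-0.5,"x":8,"y":1.2,"z":0,"turn":-8.2},{"jaw":-0.5,"x":8,"y":1.2,"z":0,"turn":-8.2},{"jaw":-0.5,"x":8,"y":1.2,"z":0,"turn":-8.2},{"jaw":-0.5,"x":8,"y":1.2,"z":0,"turn":-8.2},{"jaw":-0.5,"x":8,"y":1.2,"z":0,"turn":-8.2},{"jaw":-0.5,"x":8,"y":1.2,"z":0,"turn":-8.2},{"jaw":-0.5,"x":8,"y":1.2,"z":0,"turn":-8.2},{"jaw":-0.5,"x":9.5,"y":1.2,"z":0,"turn":-8},{"jaw":-0.5,"x":0,"y":0,"z":0,"turn":0}]'
python3 -m pendant '[{"jaw":-0.5,"x":0,"y":0,"z":-10,"turn":0},{"jaw":-0.5,"x":0,"y":0,"z":-20,"turn":0},{"jaw":-0.5,"x":0,"y":0,"z":-20,"turn":0},{"jaw":-0.5,"x":0,"y":0,"z":-10,"turn":0},{"jaw":-0.5,"x":0,"y":0,"z":0,"turn":0},{"jaw":-0.5,"x":0,"y":0,"z":0,"turn":0},{"jaw":-0.5,"x":0,"y":0,"z":0,"turn":0}]'
python3 look.py w6
```

```text
time_s: 12.15
tcp_pos: [616.0, -184.5, 229.8]
eef_rot: [-0.705, -0.05, 0.706, -0.049]
ft_force: [0.4, -0.5, 0.6]
opening: 69.9
time_s: 12.85
tcp_pos: [616.3, -185.1, 172.5]
eef_rot: [0.706, 0.05, -0.705, 0.05]
ft_force: [0.9, 0.9, -0.4]
opening: 70.0
12.85 [ 616.3 -185.1  172.5] [-0.36  0.58  1.45  0.    1.12  1.06] [ 0.001 -0.001 -1.   ] jaw ang -81.87 [ 0.9  0.9 -0.4] 70.0
```

View pics/w6.png

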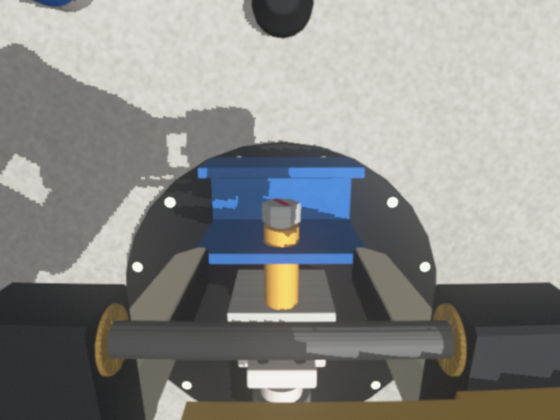

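Run:
```python
from h import *;import pickle
c=pickle.load(open("w6.pkl","rb"));O=np.array([541.7,-196.2]);a=np.radians(8.0);ux=np.array([np.cos(a),np.sin(a)]);uy=np.array([-ux[1],ux[0]])
F=lambda x,y,z:[*(O+ux*x+uy*y),z]
for n,p in dict(br0=F(54,60,95),br1=F(54,-60,95),rw0=F(92,60,66),rw1=F(100,60,66),rw2=F(100,-60,66),hTopFar=F(83,0,84),hTopNear=F(69,0,84),hR=F(76,14,70),hL=F(76,-14,70)).items(): print(n,proj(c,[p])[0].round(1))
im=cv2.imread("pics/w6.png");hsv=cv2.cvtColor(im,40);b=cv2.inRange(hsv,(100,120,60),(125,255,255))
for col in (235,250,330): print(col,np.flatnonzero(np.diff(b[150:280,col].astype(int)))+151)
print(np.flatnonzero(b[172])[[0,-1]],np.flatnonzero(b[258])[[0,-1]])
g=cv2.cvtColor(im,6);print(g[190:250,281].tolist());print(g[215,252:310].tolist())
print(g[240:270,230].tolist(), im[240:270,230].tolist()[::3])
```

```text
br0 [191.7 253.8]
br1 [369. 254.]
rw0 [197.5 189.4]
rw1 [196.9 178.6]
rw2 [364.  178.8]
hTopFar [280.4 208.3]
hTopNear [280.4 227.7]
hR [261.  212.3]
hL [299.8 212.4]
235 [160 240 241 243 244 245 250 265]
250 [162 164 166 225 230 231 253 264]
330 [166 233 234 235 236 238 253 264]
[197 364] [208 353]
[129, 131, 131, 130, 132, 131, 131, 130, 120, 103, 82, 69, 68, 72, 87, 99, 110, 126, 136, 139, 138, 139, 141, 139, 141, 141, 139, 137, 137, 139, 140, 141, 139, 140, 140, 140, 140, 138, 130, 109, 105, 123, 160, 203, 212, 213, 213, 212, 213, 212, 213, 212, 213, 212, 212, 211, 192, 125, 76, 69]
[80, 79, 80, 80, 80, 80, 79, 81, 82, 87, 97, 109, 109, 109, 110, 110, 110, 113, 124, 135, 139, 139, 139, 139, 140, 140, 139, 139, 139, 141, 140, 140, 140, 140, 140, 139, 141, 138, 130, 119, 117, 116, 120, 150, 190, 202, 201, 187, 144, 100, 84, 81, 83, 83, 84, 84, 83, 83]
[62, 60, 62, 60, 60, 62, 60, 63, 61, 61, 59, 60, 64, 83, 109, 121, 124, 123, 123, 123, 123, 122, 121, 109, 77, 51, 49, 47, 47, 45] [[90, 64, 47], [88, 62, 45], [87, 63, 45], [89, 63, 46], [94, 66, 47], [200, 129, 76], [203, 131, 78], [202, 130, 77], [112, 79, 59], [49, 46, 47]]
```

The predicted bracket and head pixels match the picture to about 1 px, so I'm going down and gripping.

```bash
python3 -m pendant '[{"jaw":-0.5,"x":0.8,"y":-0.5,"z":-15,"turn":0},{"jaw":-0.5,"x":0,"y":0,"z":-25,"turn":0},{"jaw":-0.5,"x":0,"y":0,"z":-20,"turn":0},{"jaw":-0.5,"x":0,"y":0,"z":-20,"turn":0},{"jaw":-0.5,"x":0,"y":0,"z":-15,"turn":0},{"jaw":-0.5,"x":0,"y":0,"z":-10,"turn":0},{"jaw":-0.5,"x":0,"y":0,"z":-5.5,"turn":0},{"jaw":-0.5,"x":0,"y":0,"z":0,"turn":0},{"jaw":-0.5,"x":0,"y":0,"z":0,"turn":0}]'
```

```text
time_s: 13.8
tcp_pos: [617.1, -185.5, 61.7]
eef_rot: [0.706, 0.05, -0.705, 0.05]
ft_force: [-0.1, -0.7, 0.2]
opening: 69.7
```

```bash
python3 -m pendant '[{"jaw":1,"x":0,"y":0,"z":0,"turn":0},{"jaw":1,"x":0,"y":0,"z":0,"turn":0},{"jaw":1,"x":0,"y":0,"z":0,"turn":0},{"jaw":1,"x":0,"y":0,"z":0,"turn":0},{"jaw":1,"x":0,"y":0,"z":0,"turn":0},{"jaw":1,"x":0,"y":0,"z":0,"turn":0},{"jaw":1,"x":0,"y":0,"z":0,"turn":0},{"jaw":1,"x":0,"y":0,"z":0,"turn":0},{"jaw":1,"x":0,"y":0,"z":0,"turn":0},{"jaw":1,"x":0,"y":0,"z":0,"turn":0},{"jaw":1,"x":0,"y":0,"z":0,"turn":0},{"jaw":1,"x":0,"y":0,"z":0,"turn":0}]'
python3 -m pendant '[{"jaw":1,"x":0,"y":0,"z":0,"turn":0},{"jaw":1,"x":0,"y":0,"z":0,"turn":0},{"jaw":1,"x":0,"y":0,"z":0,"turn":0},{"jaw":1,"x":0,"y":0,"z":0,"turn":0},{"jaw":1,"x":0,"y":0,"z":0,"turn":0},{"jaw":1,"x":0,"y":0,"z":0,"turn":0},{"jaw":1,"x":0,"y":0,"z":0,"turn":0},{"jaw":1,"x":0,"y":0,"z":0,"turn":0},{"jaw":1,"x":0,"y":0,"z":0,"turn":0},{"jaw":1,"x":0,"y":0,"z":0,"turn":0},{"jaw":1,"x":0,"y":0,"z":0,"turn":0},{"jaw":1,"x":0,"y":0,"z":0,"turn":0}]'
python3 -c "
from h import *
s=telemetry.observe();print({k:s[k] for k in('ft_force','wrist_torque','opening')});cv2.imwrite('pics/s7a.png',vision.camera('scene'))"
```

```text
time_s: 15.0
tcp_pos: [616.7, -185.4, 61.0]
eef_rot: [0.705, 0.05, -0.705, 0.05]
ft_force: [-0.5, 0.2, -0.3]
opening: 26.0
time_s: 16.2
tcp_pos: [616.7, -185.4, 61.0]
eef_rot: [0.705, 0.05, -0.705, 0.05]
ft_force: [0.6, -0.8, -0.6]
opening: 25.8
{'ft_force': array([ 0.62089773, -0.75240713, -0.63466025]), 'wrist_torque': array([ 0.03484037, -0.02461377, -0.00881592]), 'opening': 25.80517035511869}
```

```bash
for i in 1 2 3 4 5; do python3 -m pendant '[{"jaw":1,"x":0,"y":0,"z":0,"turn":0},{"jaw":1,"x":0,"y":0,"z":0,"turn":0},{"jaw":1,"x":0,"y":0,"z":0,"turn":0},{"jaw":1,"x":0,"y":0,"z":0,"turn":0},{"jaw":1,"x":0,"y":0,"z":0,"turn":0},{"jaw":1,"x":0,"y":0,"z":0,"turn":0},{"jaw":1,"x":0,"y":0,"z":0,"turn":0},{"jaw":1,"x":0,"y":0,"z":0,"turn":0},{"jaw":1,"x":0,"y":0,"z":0,"turn":0},{"jaw":1,"x":0,"y":0,"z":0,"turn":0},{"jaw":1,"x":0,"y":0,"z":0,"turn":0},{"jaw":1,"x":0,"y":0,"z":0,"turn":0}]' | grep -E "time|opening|tcp_pos"; done
python3 - <<'E'
from h import *
a=vision.camera("scene");w=vision.camera("wrist");cv2.imwrite("pics/s7b.png",a)
cv2.imwrite("pics/v7.png",np.hstack([cv2.resize(a[230:350,100:230],(433,400),interpolation=2),cv2.resize(w[200:420,140:420],(367,288))[:288].copy() if 0 else cv2.copyMakeBorder(cv2.resize(w[150:420,110:450],(363,288)),0,112,0,0,0)]))
E
```

```text
time_s: 17.45
tcp_pos: [616.7, -185.4, 61.0]
opening: 26.1
time_s: 18.65
tcp_pos: [616.8, -185.4, 61.1]
opening: 26.1
time_s: 19.85
tcp_pos: [616.7, -185.4, 61.0]
opening: 25.8
time_s: 21.05
tcp_pos: [616.7, -185.4, 61.0]
opening: 26.0
time_s: 22.25
tcp_pos: [616.7, -185.4, 61.0]
opening: 25.9
```

View pics/v7.png

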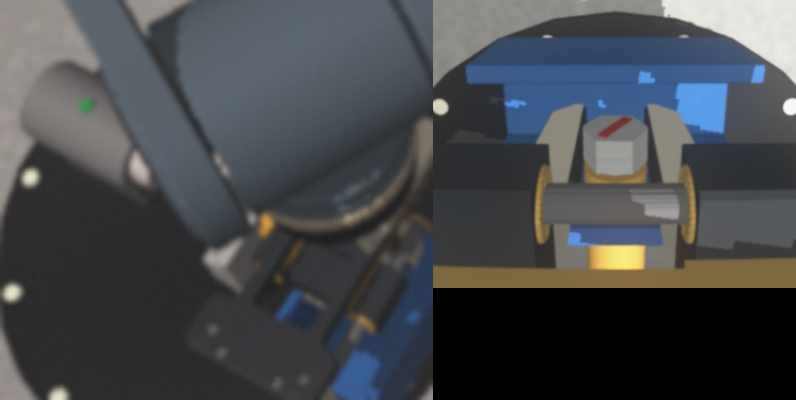

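The wrist view shows the hex head between the fingers with a red index mark. Next I'll check that the mark stays still and look for washer motion from the top camera.

```bash
cat > red.py <<'E'
from h import *
w=vision.camera("wrist");hsv=cv2.cvtColor(w,40);m=cv2.inRange(hsv,(0,130,60),(8,255,255))|cv2.inRange(hsv,(172,130,60),(180,255,255))
m[:230]=0;m[300:]=0;m[:,:230]=0;m[:,330:]=0
p=np.argwhere(m)[:,::-1].astype(np.float32);mu=p.mean(0);v=np.linalg.svd(p-mu)[2][0];print("red",len(p),mu,np.degrees(np.arctan2(v[1],v[0])))
t=vision.camera("top");cv2.imwrite(f"pics/t{telemetry.observe()['time_s']:.2f}.png",t)
E
python3 red.py
python3 -m pendant '[{"jaw":1,"x":0,"y":0,"z":0,"turn":0},{"jaw":1,"x":0,"y":0,"z":0,"turn":0},{"jaw":1,"x":0,"y":0,"z":0,"turn":0},{"jaw":1,"x":0,"y":0,"z":0,"turn":0},{"jaw":1,"x":0,"y":0,"z":0,"turn":0},{"jaw":1,"x":0,"y":0,"z":0,"turn":0},{"jaw":1,"x":0,"y":0,"z":0,"turn":0},{"jaw":1,"x":0,"y":0,"z":0,"turn":0},{"jaw":1,"x":0,"y":0,"z":0,"turn":0},{"jaw":1,"x":0,"y":0,"z":0,"turn":0}]' | tail -1
python3 red.py
python3 - <<'E'
from h import *;import glob
f=sorted(glob.glob("pics/t2*.png"));print(f)
a=[cv2.resize(cv2.imread(x)[225:325,360:440],(400,500),interpolation=2) for x in f[-2:]]
cv2.imwrite("pics/v8.png",np.hstack(a));
w=cv2.absdiff(cv2.imread(f[-1]),cv2.imread(f[-2]))[225:325,360:440];print(w.max(),(w>25).sum())
E
```

```text
red 145 [278.9655  269.17932] 147.09637
opening: 26.2
red 144 [278.95834 269.28473] 147.40935
['pics/t22.45.png', 'pics/t23.55.png']
9 0
```

View pics/v8.png

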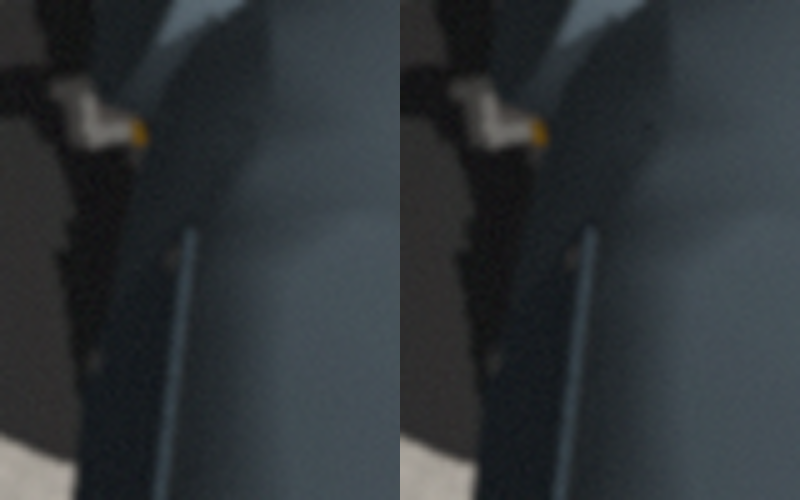

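```bash
python3 - <<'E'
from h import *
O=np.array([541.7,-196.2]);a=np.radians(8.0);Rm=np.array([[np.cos(a),-np.sin(a)],[np.sin(a),np.cos(a)]])
def fix(c,im,box,z):
    x0,x1,y0,y1=box;hsv=cv2.cvtColor(im,40);m=cv2.inRange(hsv,(18,120,60),(34,255,255));k=np.zeros_like(m);k[y0:y1,x0:x1]=m[y0:y1,x0:x1]
    p=np.argwhere(k)[:,::-1]
    if not len(p): return None
    w=(onz(c,p.astype(float),z)[:,:2]-O)@Rm
    return len(p),w.min(0).round(1),w.max(0).round(1),w.mean(0).round(1)
ct=vision.calibration("top");cs=vision.calibration("scene")
for f in ("top0","t22.45","t23.55"): print(f,fix(ct,cv2.imread(f"pics/{f}.png"),(375,402,245,262),80))
n=vision.camera("scene")
for nm,i in (("s5?",cv2.imread("pics/scene0.png")),("s7a",cv2.imread("pics/s7a.png")),("s7b",cv2.imread("pics/s7b.png")),("now",n)): print(nm,fix(cs,i,(135,190,265,305),70))
b=cv2.imread("pics/s7b.png");A=cv2.imread("pics/s7a.png");print("diff a-b",(cv2.absdiff(A,b).max(2)[230:350,100:230]>25).sum(),"b-now",(cv2.absdiff(n,b).max(2)[230:350,100:230]>25).sum())
q=[]
for i in range(6): vision.camera("wrist");s=telemetry.observe();q.append(np.r_[s["wrist_torque"],s["ft_force"]])
print(np.mean(q,0).round(3),np.abs(s["joint_velocities"]).max(),s["time_s"])
E
python3 red.py
```

```text
top0 (80, array([-36.9,  -6.6]), array([-25.4,  24.8]), array([-31. ,   9.3]))
t22.45 (8, array([-27.2,  20.3]), array([-20.7,  23.6]), array([-23.9,  22. ]))
t23.55 (9, array([-27.2,  20.3]), array([-18.6,  23.6]), array([-23.3,  22. ]))
s5? (370, array([-46.1, -23.2]), array([26.6, 23.5]), array([-18.2,  -0.3]))
s7a (11, array([  0.4, -10.1]), array([26.6, -2.7]), array([ 7. , -6.6]))
s7b (13, array([  0.4, -10.8]), array([25. , -1.9]), array([ 4.9, -6.6]))
now (15, array([  0.4, -10.1]), array([26.6, -1.9]), array([ 7.6, -6.2]))
diff a-b 16 b-now 0
[-3.800e-02  5.920e-01 -1.000e-03 -3.404e+00 -9.600e-01  2.350e-01] 0.0025683915738815245 23.9
red 145 [279.06207 269.15173] 147.38416
```

```bash
python3 -m pendant '[{"jaw":1,"x":0,"y":0,"z":0,"turn":0},{"jaw":1,"x":0,"y":0,"z":0,"turn":0},{"jaw":1,"x":0,"y":0,"z":0,"turn":0},{"jaw":1,"x":0,"y":0,"z":0,"turn":0},{"jaw":1,"x":0,"y":0,"z":0,"turn":0},{"jaw":1,"x":0,"y":0,"z":0,"turn":0},{"jaw":1,"x":0,"y":0,"z":0,"turn":0},{"jaw":1,"x":0,"y":0,"z":0,"turn":0},{"jaw":1,"x":0,"y":0,"z":0,"turn":0},{"jaw":1,"x":0,"y":0,"z":0,"turn":0}]' && python3 red.py && python3 -c "
from station import r
print(r.sign_off())"
```

```text
time_s: 25.0
tcp_pos: [616.7, -185.4, 61.0]
eef_rot: [-0.705, -0.05, 0.705, -0.05]
ft_force: [-4.8, -1.9, 0.7]
opening: 26.2
red 137 [278.82483 269.37225] 147.29932
the job is handed in; nothing more can be done
None
```

I lifted the casting straight out of the mould, stood it astride the shank on its seat and let go. I then gripped the bolt head from behind the bracket and held it while the nut drew the washer up. The job was handed in at about 25 s, still gripping.

**Checks that agreed:**
- **Casting:** after release it stood upright between the washer and the anvil in both the scene and wrist pictures.
- **Bolt head:** its red mark held within 0.3° from 22.4 to 25 s. The jaw opening stayed at about 26 mm from the moment of gripping.
- **Washer:** in the top view it sat about 7.5 mm nearer the anvil than at the start. Nothing moved between the last pictures.
- **Force:** the largest force I read was about 5 N.

**Less certain:**
- **Tightness:** the arm hid most of the washer, so the 7.5 mm comes from the 8 or 9 pixels still visible. I read tightness from that, the lack of motion and the waiting time, because the nut could not be seen directly.
- **Grip:** a 26 mm opening lies between the head's flats (24 mm) and corners (28 mm), so the grip is not square on the flats. It held without slipping.
- **Late sideways push:** a force of about 3 to 5 N towards the robot showed up at the wrist near the end. I took it as the reaction of the tightened clamp but did not confirm that.
- **Spray can, marker and gauge:** I kept clear of them, but took no final picture to confirm they had not moved.

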